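Load the sharpening stone under the holder's sprung roller arm

TASK

Load the sharpening stone into its wooden holder: set it flat between the guide rods with its ridged end towards the roller arm, then slide it in so that the ridge pushes the sprung arm up, passes under the roller and presses into the rubber buffer, until the roller drops down behind the ridge and holds the stone. Go gently: stop when it has clicked in and do not ram the buffer against its hard stop, let go, and leave the other things on the table where they are.

Things in the scene. Friction and masses are not known exactly. Their poses are not given: they have to be found in the camera images.
- stone: Grey sharpening stone on a plastic tray, 182 long, 46 wide, loose, 0.3 to 0.5 kg. Origin on its underside, on the centre line; z up, +x to the ridged end; heights from the underside. Tray x -88 to 65, top at 9; on it the stone block x -86 to 36, top at 33; from 36 to 65 the tray is bare (flange).
- stone_grip (a point): Point in the stone block at x -20, height 22: a good place to grip across the 46 mm width (y). In the holder fingertips must stay at least 8 above the stone's underside, to clear the guide rods. Sliding the stone under the roller takes 8 to 12 N with its weight in the hand, more if it is pressed down.
- stone_ridge (a point): Crest of the ridge across the stone's +x end: x 72, height 14. Behind it the back face falls to the flange (9) at x 65.5; in front a ramp falls to 4.5 at x 94, where the nose ends in an upright face.
- holder: Fixed wooden base 350 (x) x 100 x 12. Origin: centre of its underside; z up, +x from the open front to the arm. Bed (top) z 12. Two steel guide rods along x at y +-28, radius 3, tops z 18, from x -163 to 82: a channel 50 wide. Stone home: +x along the holder's +x, origin at y 0, z 12, x 6 give or take 22. Behind x 85 a metal carriage, lower than z 60, bears arm and buffer.
- holder_entry (a point): Point on the bed (x -70, y 0, z 12). A stone set down level with its origin here is clear of the roller. Carriage, roller and buffer are locked somewhere within +-22 of their middle place along x; where is NOT reported: feel for it. Middle place: roller centre x 68, free buffer's face x 97.
- bail (a joint): Angle (rad) of the sprung hold-down arm, 0 at rest, more as it lifts: about 0.13 with its roller on the crest, 0.05 with the roller on the flange behind the ridge. Free-turning black roller, radius 8, 30 wide, 60 in front of the pivot; at rest its lowest point is 6 above the bed. It presses down with 5.5 N at rest, 7 N on the crest.
- buffer (a joint): Compression (m) of the rubber-faced sprung buffer that the stone's nose meets behind the roller: 0 free, 0.005 at its hard stop; 1.2 N per mm. About 0.003 when the roller is fully down behind the ridge; the spring then presses the ridge back against the roller. Fragile: keep the push on it below 10 N.
- jar_1: Bystander: clear jar with green lid, 69 wide, 84 high, loose; origin at the centre of its underside.
- carrot_end: Bystander: carrot end, 45 wide, 42 high, loose; origin at the centre of its underside.
- burdock: Bystander: brown burdock root end, 121 long (its y axis), 21 wide, 15 high, loose; origin at the centre of its underside.
Not all that is in view belongs to the job. There is more than one size of the stone; the job needs the larger.

How it is judged (in metres and radians):
On the way:
1. the stone, lying in the channel, has pushed the roller arm up (value of joint bail above 0.085 rad and contact force between stone and bail above 1 N and z of stone in the frame of holder below 0.02 m), for 0.04 s.
At the end, for the whole second after the job is handed in: The stone lies released and at rest, flat on the bed between the rods (3 mm, 0.06 rad) and along the holder (0.10 rad); the roller is down behind the ridge (arm 0.03 to 0.075 rad), bears on the stone with over 1.5 N, and the nose keeps the buffer pressed in over 1 mm (value of joint bail between 0.03 and 0.075 rad and contact force between stone and bail above 1.5 N and value of joint buffer above 0.001 m and z of stone in the frame of holder below 0.015 m and angle between stone's own z axis and vertical below 0.06 rad and angle between the x axis of stone and the x axis of holder, either way round below 0.1 rad and linear speed of stone below 0.01 m/s); the robot touches nothing.
It fails at once if the stone is rammed into the buffer or the arm: more than 12 N on the buffer or 30 N on the arm (contact force between stone and buffer above 12 N or contact force between stone and bail above 30 N).
It fails at once if the robot presses on the holder or its arm with more than 15 N (contact force between any of the fingers, the arm and holder above 15 N).
It fails at once if a bystander is moved by more than 20 mm (distance of any of jar_1, carrot_end, burdock from where it was at the start of the episode above 0.02 m).
It also fails if it takes over 61 s, if anything falls off the work surface, if the arm or the gripper's body presses on something with over 40 N, if the wrist force passes 120 N, or if a joint passes its speed limit or range.

ROBOT

A 6-joint arm with a two-finger parallel gripper is mounted at the origin on a cart in front of the work surface, level with it; the furniture and walls round the work are solid. World frame = base frame: x ahead of the robot, y to its left, z up, the work surface at z = 0. Lengths are in mm, angles in degrees, forces in N, time in s.
With the tool pointing down it reaches from about 300 to 775 mm from the base axis. Payload 14.6 kg.
Tool frame: the origin (TCP) lies at the very end of the fingers, on their centre line; the grasp point (between the pads) lies 19 mm behind it (manip.hold_point_z is the distance from the TCP to the grasp point, in mm); x points along the fingers, y is the direction in which the jaws open and shut, and the axes are right-handed (so a half turn about x gives the same grasp; the last joint's range is limited). The gripper opens to 85 mm and grips with 20 to 120 N. Pads are 22 mm wide; open, the fingers measure 114 mm over their backs; the gripper's body (76 mm by 85 mm) begins 54 mm behind the grasp point. The pads swing forward as they close: fully open they stand 13 mm farther back than shut.
Start: joints at [-77.556, 17.183, 87.147, -0, 75.671, -3.816], TCP at [153.996, -527.991, 231.281] pointing down, gripper open.
Joint ranges: [-173.82, 173.82], [-45.26, 126.66], [13.44, 144.39], [-59.66, 239.66], [0, 175.72], [-146.38, 146.38]. Speed limits (degrees/s): [127.2, 127.2, 147.25, 180, 180, 180].

INTERFACE

Orientations are given as a 3x3 rotation matrix whose columns are the frame's x, y, z axes.
In Python, from cell import manip, claw, vision, ticket gives the robot as it stands. Calls block until the motion is done:
- manip.goto(position, orientation): joint-space move of the TCP to a pose.
- manip.move_straight(position, max_speed=150, rotation=None, threshold=None): straight line of the TCP; rotation=None keeps the orientation; max_speed is the mean speed in mm/s. With threshold (N) it stops when the force on the tool has changed by that much, and returns True; else False.
- manip.goto_joints(angles): joint-space move.
- claw.gripper_to(opening): opening from 0.0 (shut) to 1.0 (fully open); the grip force is fixed at half the most; returns when the fingers have stopped.
- manip.pause(seconds).
- manip.solve_ik(position, orientation): joint angles nearest the present ones, or None.
- vision.capture(name): name is "scene" or "top" or "wrist"; returns the picture (400x640x3 uint8, red, green, blue); there is no depth.
- vision.camera_info(name): a dict with "fx", "fy", "cx", "cy" (pixels), "eye" and "rotation" of the camera in the world; the wrist camera has in their place "mount" (4x4, takes a point from camera to tool coordinates, whose origin is the TCP and whose axes are the tool frame's). Camera axes: x right, y up, looking along -z (the intrinsics and any distortion apply to the point x, -y, -z); pixel columns grow to the right and rows downward; lengths in mm; the calibration is good to about 2 mm. The wrist camera is an equidistant fisheye: a pixel r from the principal point sees the ray r / f radians off the axis. A picture is of the moment at which its call begins: read the wrist's pose just before it. camera_info takes no time and is no camera call.
A pose or a line that the arm cannot do raises manip.Unreachable and nothing moves.
- ticket.hand_in(): hands the job in, once; it reports no verdict.
Readings, each from a call of its own:
- manip.get_time_s(): time.
- manip.get_joints(): joint angles.
- manip.get_qd(): joint speeds.
- manip.get_effort(): joint torques, N m.
- manip.get_eef_pos(): TCP position.
- manip.get_orientation(): TCP orientation.
- manip.get_ft_force(): force on the tool from outside, world axes, zero at the start.
- manip.get_ft_torque(): the same for the moment, N m.
- manip.get_grip_width(): opening from 0.0 (shut) to 1.0 (fully open).
Only numpy, scipy, OpenCV 4.12 (cv2) and the standard library are available. Lean on these libraries where they do the work, as an engineer would, in place of code of your own. Each camera call takes 0.05 s, during which the arm holds its last target.

## Working session

There is one attempt and no reset: what is moved stays moved. The work goes in short steps, each a Python script; the robot and the scene stay as the last script left them, time stands still between calls to the robot, and variables do not carry over. Pictures are saved under pics/ and viewed, and the job is handed in when it is done.

```bash
mkdir -p pics; ls; python3 - <<'E'
from cell import manip, claw, vision, ticket
import cv2
for n in("scene","top","wrist"):
    im=vision.capture(n); cv2.imwrite(f"pics/{n}0.png",im[:,:,::-1]); print(n,vision.camera_info(n))
print(manip.get_time_s(),manip.get_orientation(),manip.hold_point_z,manip.get_ft_force())
E
```

```text
pics
scene {'fx': 449.3809052288442, 'fy': 449.3809052288442, 'cx': 327.1203447345419, 'cy': 199.9524803438655, 'eye': array([199.7788155 , 872.90316067, 990.7158832 ]), 'rotation': array([[-8.86904914e-01,  3.24276855e-01, -3.29004857e-01],
       [-4.61951332e-01, -6.21346336e-01,  6.32874155e-01],
       [ 8.00478376e-04,  7.13283430e-01,  7.00875244e-01]])}
top {'fx': 363.70908265379956, 'fy': 363.70908265379956, 'cx': 325.34696711113776, 'cy': 198.1854501206706, 'eye': array([436.01848242,  27.74347438, 964.80026449]), 'rotation': array([[ 0.02054716,  0.97862154, -0.20464038],
       [-0.99978621,  0.01963872, -0.00646938],
       [-0.0023122 ,  0.20472956,  0.97881585]])}
wrist {'fx': 309.70691628693146, 'fy': 309.70691628693146, 'cx': 328.2766852300933, 'cy': 200.83045743512582, 'mount': array([[ 3.87604399e-04,  2.85629419e-01, -9.58340067e-01,
        -1.42705429e+02],
       [ 9.99999692e-01,  5.42788161e-04,  5.66229635e-04,
        -4.34933531e-01],
       [ 6.81907484e-04, -9.58339992e-01, -2.85629121e-01,
        -7.24779470e+01],
       [ 0.00000000e+00,  0.00000000e+00,  0.00000000e+00,
         1.00000000e+00]])}
0.15 [[-2.24612055e-04  2.80053659e-01 -9.59984321e-01]
 [ 8.61403734e-04 -9.59983935e-01 -2.80053748e-01]
 [-9.99999604e-01 -8.89837527e-04 -2.56153031e-05]] 18.700000000000003 [ 0.16414531  0.95239653 -0.66714701]
```

View pics/scene0.png

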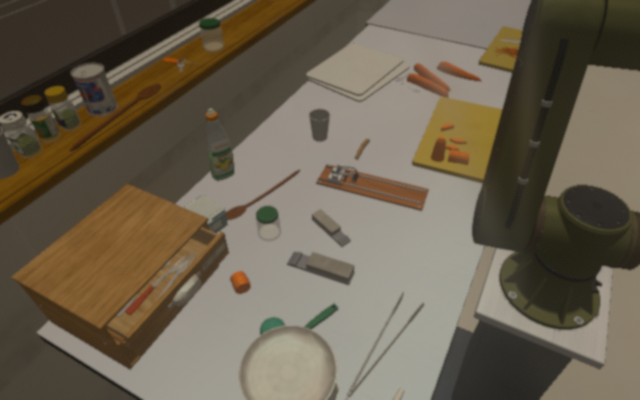

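View pics/top0.png

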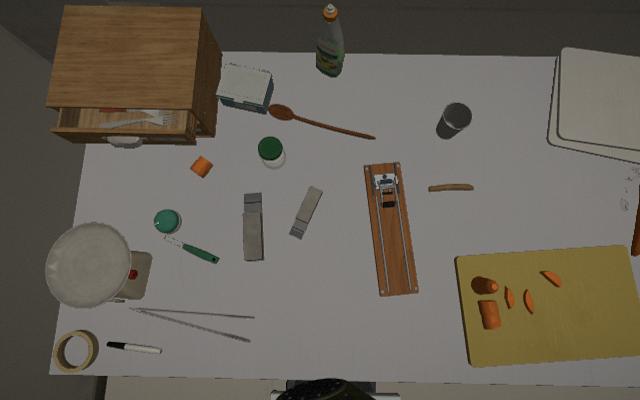

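View pics/wrist0.png

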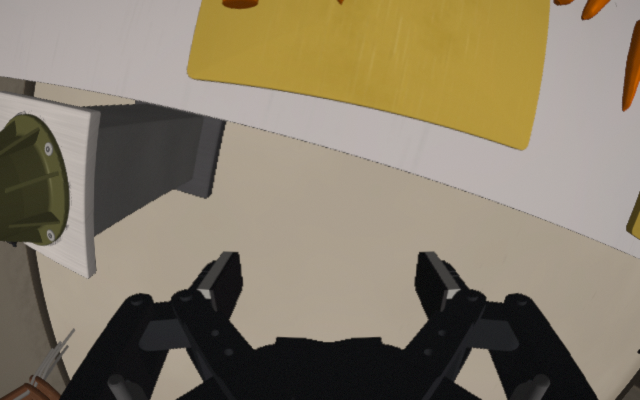

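Candidates for the stone in the top view are the grey one at (252,227) and the one at (306,213). The first looks longer. I'll check both in a crop.

```bash
python3 - <<'E'
import cv2
im=cv2.imread("pics/top0.png")
cv2.imwrite("pics/c1.png",cv2.resize(im[180:275,225:335],None,fx=6,fy=6,interpolation=cv2.INTER_CUBIC))
cv2.imwrite("pics/c2.png",cv2.resize(im[155:305,340:440],None,fx=4,fy=4,interpolation=cv2.INTER_CUBIC))
E
```

```text
(no output)
```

View pics/c1.png

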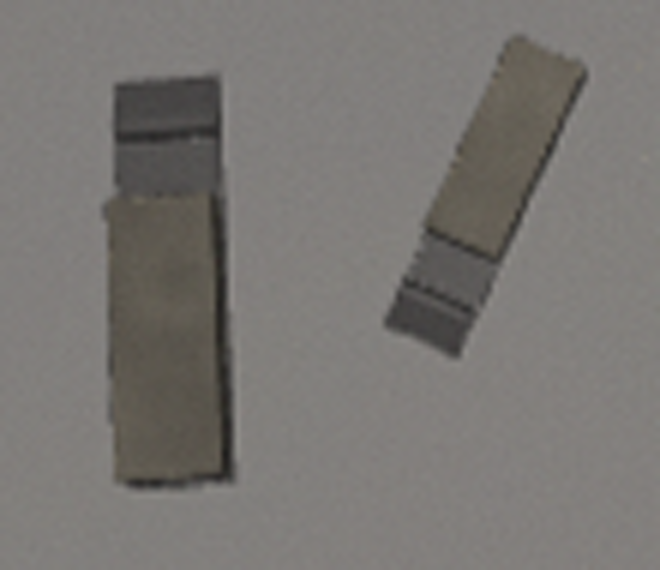

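View pics/c2.png

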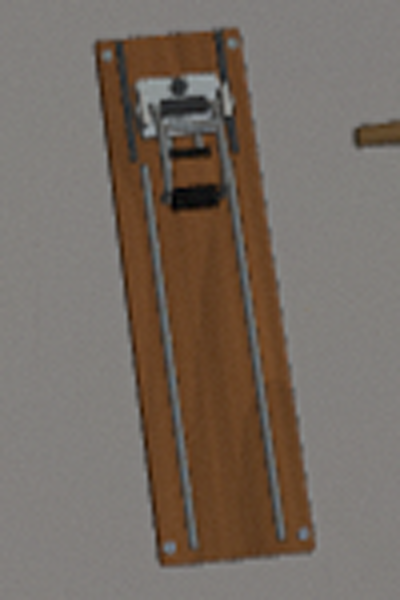

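Left stone (nose (253,193), tail (253,259)) is clearly the larger, with its ridge towards image-up; the right one (306,213) is the small size. Now positions.

```bash
cat > h.py <<'E'
from cell import manip, claw, vision, ticket
import numpy as np, cv2
def ray_fix(name,px):
    i=vision.camera_info(name); d=np.array([(px[0]-i['cx'])/i['fx'],-(px[1]-i['cy'])/i['fy'],-1.])
    return i['eye'],i['rotation']@d
def fix(px,z,name="top"):
    e,d=ray_fix(name,px); return e+d*(z-e[2])/d[2]
def wr(px,z,pose):
    i=vision.camera_info("wrist"); P,R=pose; M=np.array(i['mount'])
    x,y=px[0]-i['cx'],px[1]-i['cy']; r=np.hypot(x,y); th=r/i['fx']
    d=np.array([np.sin(th)*x/r,-np.sin(th)*y/r,-np.cos(th)])
    d=R@M[:3,:3]@d; e=P+R@M[:3,3]
    return e+d*(z-e[2])/d[2]
def wproj(X,pose):
    i=vision.camera_info("wrist"); P,R=pose; M=np.array(i['mount'])
    c=M[:3,:3].T@(R.T@(np.asarray(X,float)-P)-M[:3,3]); x,y,z=c[0],-c[1],-c[2]
    th=np.arctan2(np.hypot(x,y),z); r=np.hypot(x,y); return np.array([i['cx']+i['fx']*th*x/r,i['cy']+i['fx']*th*y/r])
def pose(): return np.array(manip.get_eef_pos()),np.array(manip.get_orientation())
def down(a):  # jaw axis y at angle a(deg)
    a=np.radians(a); x=np.array([0,0,-1.]); y=np.array([np.cos(a),np.sin(a),0]); return np.column_stack([x,y,np.cross(x,y)])
E
python3 - <<'E'
from h import *
c1=lambda u,v:((u+.5)/6-.5+225,(v+.5)/6-.5+180)
c2=lambda u,v:((u+.5)/4-.5+340,(v+.5)/4-.5+155)
for n,p,z in [("noseL",(115,82),4.5),("noseR",(220,74),4.5),("ridgeL",(116,134),14),("ridgeR",(220,130),14),("tailL",(115,478),33),("tailR",(222,474),33),("frontL",(107,199),33),("frontR",(213,194),33)]: print(n,fix(c1(*p),z).round(1))
for n,p in [("TL",(96,42)),("TR",(241,28)),("BR",(314,549)),("BL",(161,566))]: print(n,fix(c2(*p),12).round(1))
for n,p in [("rodLf",(193,546)),("rodRf",(281,538)),("rodLb",(146,166))]: print(n,fix(c2(*p),18).round(1))
print("roller",fix(c2(195,197),30).round(1),"jar",fix((271,158),0),"carrot",fix((202,168),20),"burd",fix((451,187),8))
E
```

```text
noseL [646.  255.2   4.5]
noseR [650.6 208.    4.5]
ridgeL [620.3 250.9  14. ]
ridgeR [623.  204.8  14. ]
tailL [468.9 237.   33. ]
tailR [471.5 192.   33. ]
frontL [587.9 248.4  33. ]
frontR [591.  202.7  33. ]
TL [729.4 -68.5  12. ]
TR [ 741.3 -167.5   12. ]
BR [ 397.1 -206.4   12. ]
BL [ 384.6 -109.2   12. ]
rodLf [ 397.6 -128.7   18. ]
rodRf [ 403.6 -184.3   18. ]
rodLb [ 642.3 -101.    18. ]
roller [ 619.6 -131.3   30. ] jar [748.61427568 187.25474782   0.        ] carrot [710.19682872 369.04000702  20.        ] burd [ 673.74961632 -304.84428788    8.        ]
```

```bash
python3 - <<'E'
from h import *
for a in (-84.5,95.5):
    for p in ([535,221,150],[480,-148,150],[560,-138,200]):
        q=manip.solve_ik(p,down(a)); print(a,p,None if q is None else np.round(q,1))
E
```

```text
-84.5 [535, 221, 150] [ 18.8  25.2  87.5  -0.   67.3 103.3]
-84.5 [480, -148, 150] [-21.3  16.1 100.1  -0.   63.8  63.2]
-84.5 [560, -138, 200] [-17.5  22.1  84.9  -0.   73.1  67. ]
95.5 [535, 221, 150] [ 18.8  25.2  87.5  -0.   67.3 -76.7]
95.5 [480, -148, 150] [ -21.3   16.1  100.1   -0.    63.8 -116.8]
95.5 [560, -138, 200] [ -17.5   22.1   84.9   -0.    73.1 -113. ]
```

```bash
python3 - <<'E'
from h import *
import json
out=[]
for k,(p,a) in enumerate([([480,-148,160],-83.4),([535,221,150],-84.5)]):
    manip.goto(p,down(a)); manip.pause(.2)
    P=pose(); im=vision.capture("wrist"); cv2.imwrite(f"pics/w{k+1}.png",im[:,:,::-1]); out.append([P[0].tolist(),P[1].tolist()])
json.dump(out,open("poses.json","w")); print(manip.get_time_s(), out[0][0],out[1][0])
E
```

```text
3.875 [479.8983536437186, -148.53275952308582, 160.04169376474806] [535.2902645292858, 220.1389375055641, 150.10622915039662]
```

View pics/w1.png

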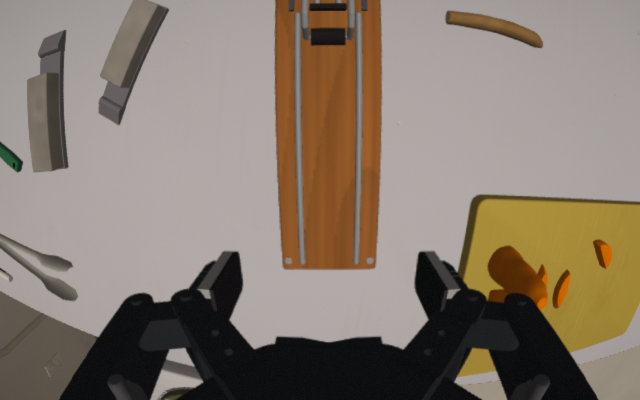

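View pics/w2.png

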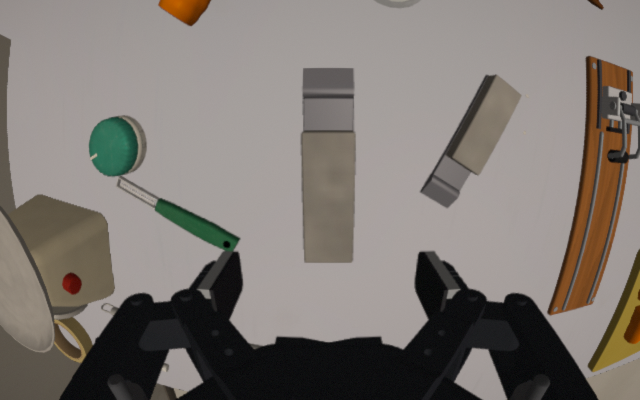

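```bash
python3 - <<'E'
from h import *
import cv2
im=cv2.imread("pics/w1.png")
cv2.imwrite("pics/c3.png",cv2.resize(im[0:140,260:400],None,fx=4,fy=4,interpolation=cv2.INTER_CUBIC))
cv2.imwrite("pics/c4.png",cv2.resize(im[140:280,260:400],None,fx=4,fy=4,interpolation=cv2.INTER_CUBIC))
im=cv2.imread("pics/w2.png")
cv2.imwrite("pics/c5.png",cv2.resize(im[55:275,280:380],None,fx=2.7,fy=2.7,interpolation=cv2.INTER_CUBIC))
E
```

```text
(no output)
```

View pics/c3.png

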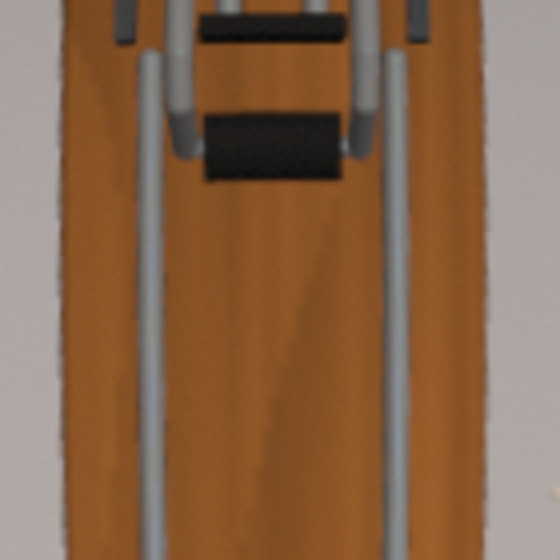

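View pics/c4.png

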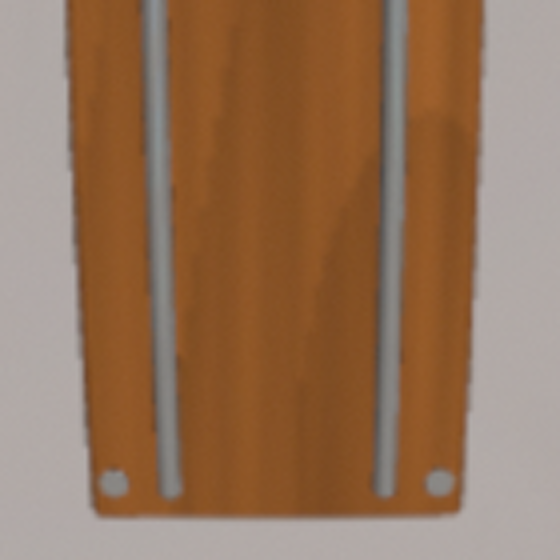

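View pics/c5.png

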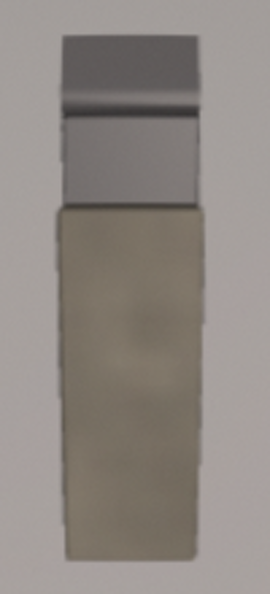

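```bash
python3 - <<'E'
from h import *
import json
S=[(np.array(a),np.array(b)) for a,b in json.load(open("poses.json"))]
c=lambda u,v,x0,y0,s:((u+.5)/s-.5+x0,(v+.5)/s-.5+y0)
def g(n,pts,z,k,x0,y0,s):
    r=[wr(c(*p,x0,y0,s),z,S[k])[:2] for p in pts]; m=(r[0]+r[1])/2; print(n,np.round(r,1).tolist(),"mid",m.round(1),"w",np.hypot(*(r[0]-r[1])).round(1)); return m
a=g("rods far",[(150,52),(396,52)],15,0,260,0,4)
b=g("rods mid",[(152,500),(398,500)],18,0,260,0,4)
b=g("rods near",[(172,494),(383,494)],15,0,260,140,4)
e=g("front edge",[(96,515),(461,515)],10,0,260,140,4)
r=g("roller",[(205,146),(341,146)],28,0,260,0,4)
f=g("bumper face",[(201,38),(345,38)],22,0,260,0,4)
d=a-b; print("angle",np.degrees(np.arctan2(d[1],d[0])),np.hypot(*d)); u=d/np.hypot(*d)
n=np.array([-u[1],u[0]])
o1=a-u*82;o2=b+u*163;print("origin est",o1,o2,e+u*175); o=(o1+o2)/2
print("roller x",(r-o)@u,(r-o)@n,"bump",(f-o)@u)
k=2.7
t=g("tail",[(66,558),(196,558)],33,1,280,55,k); fr=g("front",[(58,209),(204,209)],33,1,280,55,k)
no=g("nose",[(63,36),(198,36)],4.5,1,280,55,k)
d=no-t;print(np.degrees(np.arctan2(d[1],d[0])),np.hypot(*d)); d=fr-t;print(np.degrees(np.arctan2(d[1],d[0])),np.hypot(*d))
E
```

```text
rods far [[643.2, -100.4], [649.6, -156.8]] mid [ 646.4 -128.6] w 56.7
rods mid [[536.5, -113.3], [542.8, -169.2]] mid [ 539.7 -141.3] w 56.2
rods near [[395.7, -130.5], [402.0, -185.5]] mid [ 398.9 -158. ] w 55.3
front edge [[383.9, -110.4], [395.0, -208.4]] mid [ 389.4 -159.4] w 98.7
roller [[617.6, -117.0], [621.0, -146.5]] mid [ 619.3 -131.7] w 29.7
bumper face [[645.4, -112.5], [649.1, -144.6]] mid [ 647.3 -128.5] w 32.4
angle 6.773169023360233 249.2841615794565
origin est [ 564.99613288 -138.28210023] [ 560.74187113 -138.78736979] [ 563.21731905 -138.75644535]
roller x 56.82985225597652 0.09953272756956776 bump 84.97635124076835
tail [[468.7, 237.3], [473.0, 192.0]] mid [470.8 214.7] w 45.5
front [[587.8, 248.4], [592.0, 203.4]] mid [589.9 225.9] w 45.2
nose [[645.6, 254.3], [649.9, 208.8]] mid [647.8 231.5] w 45.7
5.4430345613561295 177.72574640446973
5.382609103525944 119.59717076916708
```

```bash
python3 - <<'E'
from h import *
R=down(-84.58)
manip.goto([535,220.7,60],R)
print(manip.move_straight([535,220.7,8.5],60,threshold=15), pose()[0])
claw.gripper_to(0.0); print(manip.get_grip_width(),manip.get_ft_force(),pose()[0])
manip.move_straight([535,220.7,70],80); manip.pause(.3)
P=pose();im=vision.capture("wrist"); cv2.imwrite("pics/w3.png",im[:,:,::-1])
print(P[0],manip.get_grip_width(),manip.get_ft_force(),manip.get_ft_torque(),manip.get_time_s())
E
```

```text
False [535.20678789 220.77185648   8.83569864]
0.524265503456308 [-0.42910454 -1.11172697  5.74617869] [535.24824072 220.76414516   8.97653898]
[534.88369404 220.65161346  69.69449088] 0.5284711984405557 [-0.55258669  0.11964154 -4.26280426] [ 0.03445718  0.05198224 -0.01686068] 7.0583
```

View pics/w3.png

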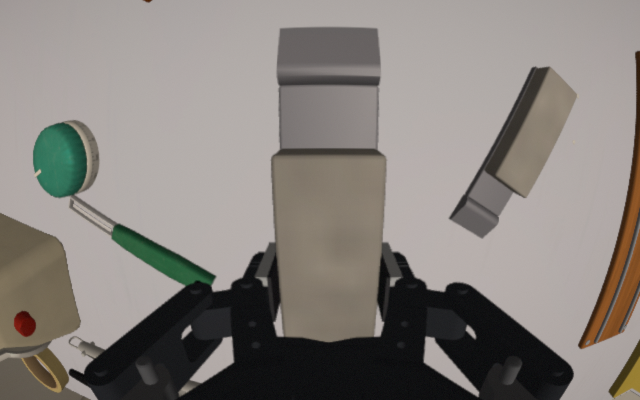

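```bash
cat >> h.py <<'E'
ANG=6.75; HO=np.array([563.,-138.5])
U=np.array([np.cos(np.radians(ANG)),np.sin(np.radians(ANG))]); N=np.array([-U[1],U[0]])
RH=down(ANG-90)
def H(x,y,z): # world TCP for holder coords (z world)
    return np.r_[HO+U*x+N*y,z]
def toH(p): d=np.asarray(p)[:2]-HO; return np.array([d@U,d@N,p[2]])
E
python3 - <<'E'
from h import *
P=pose()
c=[wr(p,65.4,P)[:2] for p in ((279,28),(380,28))]; m=(c[0]+c[1])/2; d=m-P[0][:2]; print("nose-TCP",np.hypot(*d),np.degrees(np.arctan2(d[1],d[0])), np.hypot(*(c[0]-c[1])))
manip.move_straight([535,220.7,110],150)
manip.goto(H(-90,0,110),RH)
manip.move_straight(H(-90,0,34),80); manip.pause(.3)
P=pose();im=vision.capture("wrist"); cv2.imwrite("pics/w4.png",im[:,:,::-1])
print(toH(P[0]),manip.get_ft_force(),manip.get_time_s())
np.save("p4.npy",np.column_stack([P[1],P[0]]))
E
```

```text
nose-TCP 113.57043149200852 5.3391342871014835 47.610623950771966
[-8.99119820e+01 -4.03529048e-02  3.42353106e+01] [-0.25427685  0.02928973 -3.39733986] 10.325
```

View pics/w4.png

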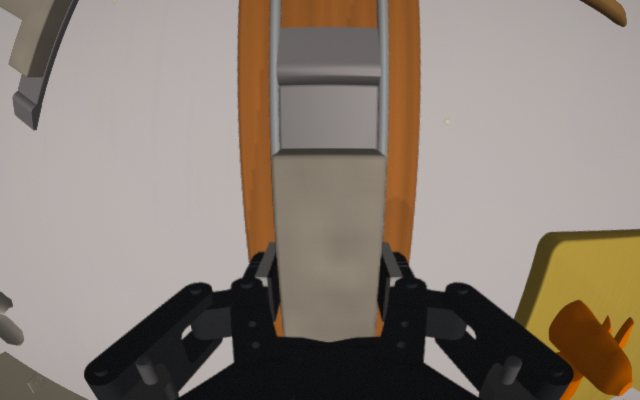

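```bash
python3 - <<'E'
import cv2
im=cv2.imread("pics/w4.png")
cv2.imwrite("pics/c6.png",cv2.resize(im[0:160,225:430],None,fx=3.8,fy=3.6,interpolation=cv2.INTER_CUBIC))
E
```

```text
(no output)
```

View pics/c6.png

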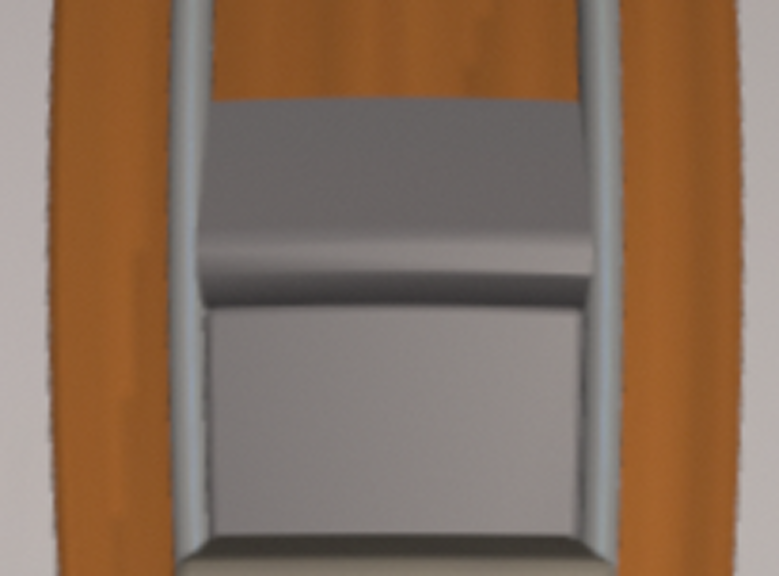

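Stone is centred over the channel (nose edges at crop columns 212 and 580, rods symmetric outside them). Lowering it onto the bed.

```bash
python3 - <<'E'
from h import *
f0=manip.get_ft_force()
t=manip.move_straight(H(-90,0,19.5),20,threshold=3); manip.pause(.2)
P=pose();f=manip.get_ft_force();print(t,toH(P[0]),f0,f,manip.get_ft_torque(),manip.get_time_s())
im=vision.capture("wrist"); cv2.imwrite("pics/w5.png",im[:,:,::-1])
E
```

```text
True [-9.01200954e+01  7.50142129e-02  2.09677744e+01] [-0.25427685  0.02928973 -3.39733986] [-0.23570944  0.74501157  6.57623642] [ 0.0279522   0.08944894 -0.04407775] 11.15
```

View pics/w5.png

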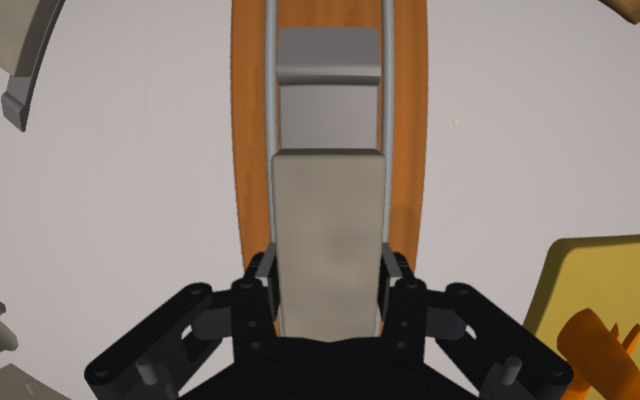

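```bash
python3 - <<'E'
from h import *
def rep(s):
    manip.pause(.15); f=np.array(manip.get_ft_force()); p=toH(pose()[0]); print(s,"stone x %.2f y %.2f z %.2f"%(p[0]+20,p[1],p[2]),"F along %.2f lat %.2f z %.2f"%(f[:2]@U,f[:2]@N,f[2]),"M",np.round(manip.get_ft_torque(),2),"t %.1f"%manip.get_time_s(),flush=True)
manip.move_straight(H(-90,0,21.3),10); rep("up")
t=manip.move_straight(H(-65,0,21.3),40,threshold=5); rep(t)
for x in (-58,-54,-51,-48,-45):
    t=manip.move_straight(H(x,0,21.3),15,threshold=8); rep(t)
    if t: break
E
```

```text
up stone x -70.04 y 0.02 z 21.17 F along -0.08 lat -0.21 z -2.58 M [ 0.02 -0.03 -0.01] t 11.6
False stone x -45.20 y -0.01 z 21.29 F along -0.07 lat 0.13 z -3.55 M [ 0.    0.04 -0.03] t 12.6
False stone x -38.07 y -0.01 z 21.29 F along 0.09 lat -0.16 z -3.33 M [-0.03  0.03 -0.02] t 13.3
False stone x -34.11 y 0.00 z 21.23 F along -3.49 lat -0.74 z -3.18 M [-0.2   0.55 -0.  ] t 13.9
False stone x -31.33 y 0.05 z 21.20 F along -5.37 lat -0.26 z -2.47 M [-0.24  0.77 -0.06] t 14.4
False stone x -28.40 y 0.04 z 21.17 F along -6.74 lat -0.03 z -2.13 M [-0.24  0.79 -0.07] t 14.9
False stone x -25.44 y 0.04 z 21.14 F along -6.21 lat -0.69 z -2.21 M [-0.25  0.87  0.01] t 15.4
```

```bash
cat >> h.py <<'E'
def rep(s,w=.12):
    manip.pause(w); f=np.array(manip.get_ft_force()); p=toH(pose()[0]); print(s,"stone x %.2f y %.2f z %.2f"%(p[0]+20,p[1],p[2]),"F along %.2f lat %.2f z %.2f"%(f[:2]@U,f[:2]@N,f[2]),"M",np.round(manip.get_ft_torque(),2),"t %.1f"%manip.get_time_s(),flush=True)
    return f[:2]@U
E
python3 - <<'E'
from h import *
hist=[]
for x in np.arange(-43.5,-32,1.):
    t=manip.move_straight(H(x,0,21.3),8,threshold=8); f=rep(t); hist.append(f)
    if t or f<-13 or f>min(hist)+3: break
im=vision.capture("wrist"); cv2.imwrite("pics/w6.png",im[:,:,::-1])
E
```

```text
False stone x -24.10 y 0.07 z 21.11 F along -7.31 lat -0.29 z -1.29 M [-0.29  1.06 -0.1 ] t 15.8
False stone x -23.17 y 0.08 z 21.07 F along -7.32 lat 0.45 z -1.77 M [-0.25  1.01 -0.05] t 16.2
False stone x -22.17 y 0.07 z 21.08 F along -8.20 lat -1.17 z -1.12 M [-0.32  1.11 -0.12] t 16.6
False stone x -21.11 y 0.07 z 21.08 F along -6.28 lat 0.40 z -1.20 M [-0.27  0.95 -0.06] t 17.0
False stone x -20.11 y 0.07 z 21.09 F along -6.71 lat -0.66 z -1.68 M [-0.28  1.   -0.05] t 17.4
False stone x -19.06 y 0.07 z 21.08 F along -7.04 lat 0.21 z -1.41 M [-0.29  0.94  0.01] t 17.8
False stone x -18.04 y 0.07 z 21.11 F along -6.36 lat -0.12 z -2.43 M [-0.2   0.93 -0.05] t 18.2
False stone x -16.91 y 0.05 z 21.12 F along -6.48 lat -0.67 z -2.17 M [-0.27  0.75 -0.06] t 18.6
False stone x -15.76 y 0.05 z 21.14 F along -5.54 lat -0.42 z -3.26 M [-0.24  0.72 -0.1 ] t 19.0
False stone x -14.52 y 0.03 z 21.24 F along -2.27 lat -0.53 z -4.69 M [-0.16  0.43 -0.01] t 19.4
```

View pics/w6.png

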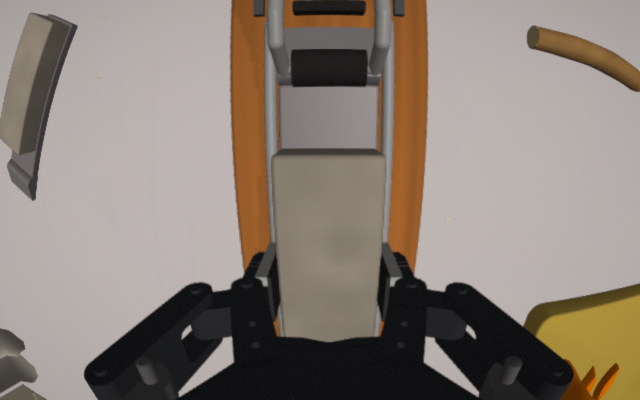

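```bash
python3 - <<'E'
from h import *
for x in np.arange(-33.5,-27.4,.75):
    t=manip.move_straight(H(x,0,21.3),6,threshold=5); f=rep(t)
    if t or f<-4.: break
im=vision.capture("wrist"); cv2.imwrite("pics/w7.png",im[:,:,::-1])
E
```

```text
False stone x -13.30 y 0.00 z 21.34 F along -0.52 lat -0.15 z -4.53 M [-0.02  0.16 -0.01] t 19.9
False stone x -12.65 y -0.02 z 21.33 F along 0.08 lat -0.20 z -5.10 M [0.02 0.14 0.01] t 20.2
False stone x -11.92 y -0.01 z 21.32 F along -0.60 lat 0.26 z -5.59 M [0.   0.09 0.02] t 20.6
False stone x -11.19 y 0.02 z 21.32 F along -0.30 lat 0.50 z -5.27 M [-0.   -0.02  0.05] t 21.0
False stone x -10.44 y -0.00 z 21.30 F along -0.53 lat 1.39 z -5.17 M [-0.04  0.02  0.07] t 21.4
False stone x -9.66 y -0.02 z 21.32 F along 0.94 lat 0.12 z -5.28 M [-0.02 -0.05  0.06] t 21.8
False stone x -8.86 y -0.01 z 21.34 F along 2.00 lat 0.67 z -5.22 M [ 0.05 -0.24  0.02] t 22.2
False stone x -8.10 y -0.02 z 21.34 F along 2.44 lat 0.23 z -5.39 M [ 0.02 -0.38  0.04] t 22.6
False stone x -7.44 y -0.01 z 21.32 F along 1.91 lat -0.22 z -5.00 M [ 0.03 -0.3   0.02] t 23.0
```

View pics/w7.png

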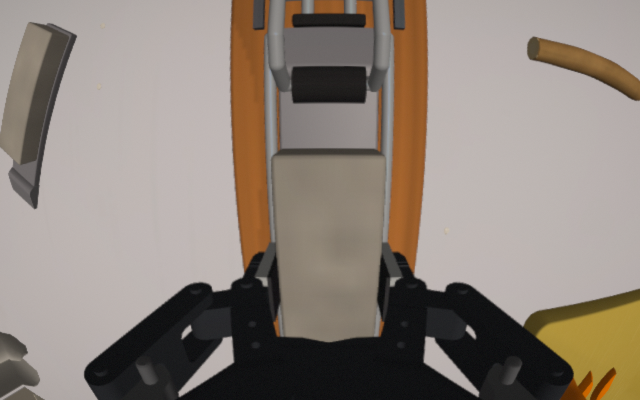

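```bash
python3 - <<'E'
from h import *
for x in np.arange(-27.0,-22.9,.5):
    t=manip.move_straight(H(x,0,21.3),6,threshold=4); f=rep(t,.2)
    if f<-3.: break
im=vision.capture("wrist"); cv2.imwrite("pics/w8.png",im[:,:,::-1])
E
```

```text
False stone x -7.00 y 0.00 z 21.30 F along 1.82 lat -0.42 z -4.84 M [ 0.02 -0.32  0.04] t 23.5
False stone x -6.46 y -0.01 z 21.31 F along 1.34 lat 0.49 z -4.73 M [-0.01 -0.29 -0.01] t 23.9
False stone x -5.95 y -0.01 z 21.32 F along 0.48 lat 0.29 z -5.53 M [ 0.   -0.24  0.04] t 24.4
False stone x -5.47 y 0.03 z 21.31 F along 1.29 lat 0.18 z -4.78 M [-0.01 -0.25  0.01] t 24.8
False stone x -5.01 y -0.00 z 21.31 F along 0.08 lat -0.39 z -4.51 M [-0.06 -0.04 -0.06] t 25.3
False stone x -4.81 y 0.04 z 21.17 F along -4.81 lat -0.02 z -2.60 M [-0.24  0.71 -0.01] t 25.7
```

View pics/w8.png

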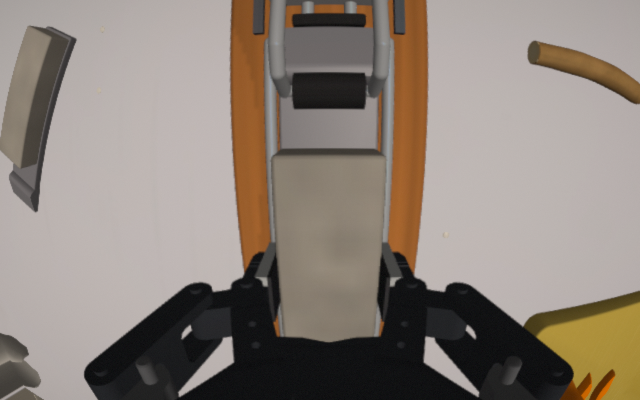

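Along-push jumped from about 0 to -4.8 N at stone x ≈ -4.8, 10 mm past the crest as expected, and the roller (330,90) now sits on the flange behind the ridge. Releasing.

```bash
python3 - <<'E'
from h import *
claw.gripper_to(0.75); rep("open",.3); print(manip.get_grip_width())
p=pose()[0]
print(manip.move_straight(p+[0,0,90],60,threshold=12)); rep("lifted",.3)
P=pose();im=vision.capture("wrist"); cv2.imwrite("pics/w9.png",im[:,:,::-1])
np.save("p9.npy",np.column_stack([P[1],P[0]]))
im=vision.capture("scene"); cv2.imwrite("pics/s9.png",cv2.resize(im[140:230,290:450,::-1],None,fx=5,fy=5,interpolation=cv2.INTER_CUBIC))
E
```

```text
open stone x -4.43 y -0.01 z 21.35 F along 0.68 lat 0.10 z -0.09 M [ 0.01 -0.01 -0.04] t 26.4
0.7565532405309596
False
lifted stone x -4.46 y -0.00 z 111.28 F along -0.50 lat -0.47 z 0.09 M [0.01 0.06 0.01] t 28.4
```

View pics/w9.png

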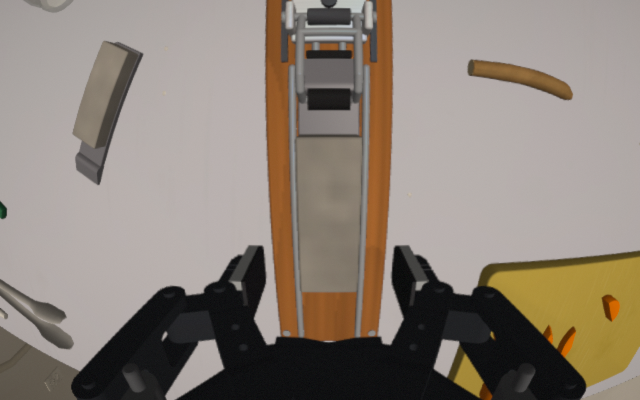

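View pics/s9.png

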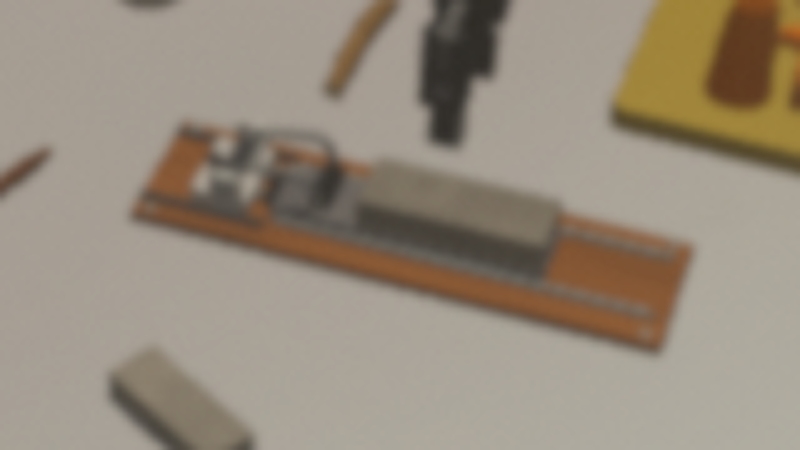

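The stone lies straight and flat. Next I'll check the roller, nose and buffer closely, and the stone's x from the image.

```bash
python3 - <<'E'
from h import *
A=np.load("p9.npy");P=(A[:,3],A[:,:3])
f=(wr((300,136),45,P)+wr((361,136),45,P))/2; t=(wr((302,291),45,P)+wr((359,291),45,P))/2
print("stone x",toH(f)-[36,0,0],toH(t)+[86,0,0])
im=cv2.imread("pics/w9.png"); cv2.imwrite("pics/c9.png",cv2.resize(im[0:150,260:400],None,fx=4,fy=4,interpolation=cv2.INTER_CUBIC))
for h in (14.,):
  print("expected ridge px",wproj(H(-4.8+72,0,26),P),"nose",wproj(H(-4.8+94,0,16.5),P))
E
```

```text
stone x [-4.87308911 -0.94523454 45.        ] [-3.69209934 -1.13883039 45.        ]
expected ridge px [329.05318135  84.75650632] nose [329.01961022  57.5427668 ]
```

View pics/c9.png

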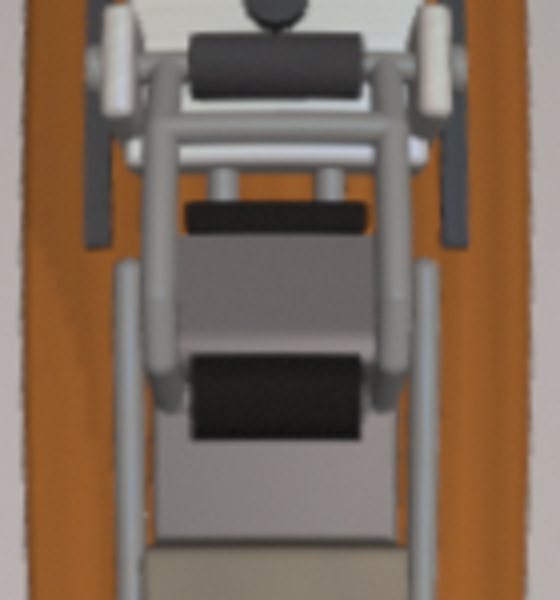

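```bash
python3 - <<'E'
from h import *
print(ticket.hand_in(), manip.get_time_s())
E
```

```text
the job is handed in; nothing more can be done
the job is handed in; nothing more can be done
```

The larger stone is in the holder. The roller has dropped behind the ridge, the gripper has let go, and I have handed the job in. No verdict was reported.

**What I did:** I gripped the stone near its grip point and lowered it onto the bed at the entry. I then slid it in, using steps of 0.5 to 1 mm from the roller onwards. The push rose to about 8 N on the ramp and fell away past the crest. It jumped from about 0 to 4.8 N at stone x of about -4.8 mm, about 10 mm past the crest, and I stopped there. I then opened the gripper and lifted clear at about 28 s.

**Last checks:**
- **Seating:** the close-up shows the roller on the flange behind the ridge and the nose against the buffer. The stone lies straight between the rods.
- **Position after release:** measured from the image, the stone is at x -3.7 to -4.9 mm, so it stayed put within my reading error. The same readings put it about 1 mm to one side, within the channel's play.
- **Contact:** the tool force is near zero, and no bystander was approached.
- **Not measured:** the arm angle and buffer compression have no reading. I inferred the click from the force jump and the pictures.

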